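Check a furnace carrier under the height gauge

ROBOT

A 6-joint arm with a two-finger parallel gripper is mounted at the origin on a cart in front of the work surface, level with it; the furniture and walls round the work are solid. World frame = base frame: x ahead of the robot, y to its left, z up, the work surface at z = 0. Lengths are in m, angles in rad, forces in N, time in s.
With the tool pointing down it reaches from about 0.375 to 0.975 m from the base axis. Payload 3.8 kg.
Tool frame: the origin (TCP) lies midway between the tips of the shut fingers; the grasp point (between the pads) lies 19 mm behind it; x points along the fingers, z is the direction in which the jaws open and shut, and the axes are right-handed (so a half turn about x gives the same grasp; the last joint's range is limited). The gripper opens to 88 mm and grips with 3 to 60 N. Pads are 18 mm wide; open, the fingers measure 123 mm over their backs; the gripper's body (75 mm by 187 mm) begins 45 mm behind the grasp point.
Start: joints at [1.096, 0.264, 1.604, -0, 1.274, -0.037], TCP at [0.286, 0.611, 0.239] pointing down, gripper open.
Joint ranges: [-2.63, 2.63], [-0.94, 2.18], [0.31, 2.57], [-1.31, 4.45], [0, 2.66], [-2.55, 2.55]. Speed limits (rad/s): [2.57, 2.57, 3.14, 3.14, 3.14, 3.14].

INTERFACE

Orientations are given as a 3x3 rotation matrix whose columns are the frame's x, y, z axes.
In Python, from station import manip gives the robot as it stands.
- The arm moves only by the tool step_arm, never from a script. Its argument "increments" is a list of rows, each an object of numbers: "tx", "ty", "tz": the shift along the tool's x, y, z in cm; "yaw": the turn about the tool's x in degrees; "hand": the opening in per cent of the stroke, from 0 (shut) to 100 (fully open). In form: [{"tx": .., "ty": .., "tz": .., "yaw": .., "hand": ..}, ...]. A call has 1 to 20 rows; each row shifts and turns the commanded pose from where the row before left it, along the tool's axes as they then stand; what a row does not reach is not made up. A row lasts 1/8 s, in which the tool goes at most 62.5 mm and 10.7 degrees, less where a joint would pass 70% of its speed; a pose out of reach is approached as far as the arm can. A call with a gripper value outside its range is refused whole. The fingers move at their own pace and stop on an object; "squeeze" is the grip in N (left out, the last holds). Time passes only in rows, so rows that do not move let the fingers close. It gives the time, the measured TCP pose, the force and the opening at its end, in the units of the state.
- manip.get_state(): the state, without advancing time (a new reading comes with each control period).
- manip.camera(name): name is "scene" or "top"; returns a dict with "image" (400x640x3 uint8, blue, green, red), "intrinsics" (3x3 intrinsics, pixels), "extrinsics" (4x4, takes a point from camera to world coordinates). Camera axes: x right, y up, looking along -z (the intrinsics and any distortion apply to the point x, -y, -z); pixel columns grow to the right and rows downward; lengths in m; the calibration is good to about 2 mm. A picture is of the moment at which its call begins. There is no depth.
- manip.close_job(): hands the job in, once; it reports no verdict.
Trained networks look in a picture, given as the dict that the camera call returned (one of the last four; its "shot" number tells which), for a name from the list of things; names that differ only in an ending like _2 or _b are one class to them, and where a whole thing is asked for, a point or a joint stands for the part that bears it (a point fixed in the world has none). Each returns a list of dicts, best first, with "confidence" (0 to 1); they miss things now and then, are a little off and sometimes report something else, mostly with a low value. They report only what shows in the picture. A call takes as long as a camera call. They do not tell look-alikes from the thing itself.
- manip.silhouettes(picture, target): "mask" (400x640 bool, what is visible of it).
- manip.landmark_of(picture, target): "position" ([x, y, z] in m, in the coordinates of the camera as it stood for that picture, good to about 4 mm: a listed point, or the origin of a listed thing).
The state is a dict: "time": time; "joint_pos": joint angles; "qvel": joint speeds; "joint_torque": joint torques, N m; "eef_pos": TCP position; "eef_rot": TCP orientation; "force": force on the tool from outside, world axes, zero at the start; "moment": the same for the moment, N m; "finger_gap": opening from 0.0 (shut) to 1.0 (fully open).
Only numpy, scipy, OpenCV 4.12 (cv2) and the standard library are available. Lean on these libraries where they do the work, as an engineer would, in place of code of your own. Each camera call takes 0.05 s, during which the arm holds its last target. There are 200 camera calls.

TASK

Of the two white firing carriers on the bench, take the one with the lower block, the only one that can go under the bar of the metal height gauge. Keeping it flat on the bench and without bumping the gauge, slide it block first and straight through the gauge until the whole block has come out on the far side and only the stem is left lying under the bar, then let go. Leave the taller carrier where it is.

Things in the scene. Friction and masses are not known exactly. Their poses are not given: they have to be found in the camera images.
- carrier_low: lower white ceramic carrier, loose, about 0.2 kg, flat on the bench: block 50 long (x), 44 wide, 32 mm high, shallow pocket on top, and a stem 20 wide, 26 high. Origin: centre of the block's underside; x points away from the stem, z up. Block x -25 to 25, stem x -115 to -25 mm, both centred on y = 0. Pinch the stem across its 20 mm near x = -90 mm.
- carrier_tall: taller white carrier: same footprint, stem and axes as the lower one, but its block is 52 mm high and does not fit under the bar. It stays where it is.
- gauge: height gauge, fixed: steel bar 12 mm thick, underside 40, top 57 mm above the bench, on two posts 90 mm apart inside (y -45 to 45 mm), no floor plate; feet out to x +-22, y +-79 mm. Origin: on the bench under mid-bar; y along the bar, x the way through, away from the robot. The carriers start on its -x side, blocks towards it, about 90 mm before the bar and 70 mm either side of centre.
Things that resemble listed ones, but are neither listed nor needed, are in the scene too. What is shaped like the carrier_low but orange is not meant.

How it is judged:
On the way:
1. the lower carrier's block is under the bar, on the bench between the posts (x of carrier_low in the frame of gauge between -0.028 and 0.028 m and y of carrier_low in the frame of gauge between -0.03 and 0.03 m and height (world z) of carrier_low below 0.006 m), for 0.1 s.
At the end, for the whole second after the job is handed in: The lower carrier lies still and flat on the bench, its block's centre 31 to 105 mm beyond the middle of the bar, within 30 mm of the gauge's centre line and turned less than 17 degrees from it; the taller carrier stands upright within 20 mm of its starting place (x of carrier_low in the frame of gauge between 0.031 and 0.105 m and y of carrier_low in the frame of gauge between -0.03 and 0.03 m and angle between the x axis of carrier_low and the x axis of gauge, either way round below 0.3 rad and angle between each of carrier_low, carrier_tall's own z axis and vertical below 0.06 rad and height (world z) of carrier_low below 0.005 m and linear speed of carrier_low below 0.01 m/s and distance of carrier_tall from where it was at the start of the episode below 0.02 m); the robot touches nothing.
It fails at once if the lower carrier is lifted more than 20 mm off the bench (height (world z) of carrier_low above 0.02 m).
It fails at once if the lower carrier bumps the gauge with more than 8 N (contact force between carrier_low and gauge above 8 N).
It fails at once if the taller carrier is moved more than 20 mm (distance of carrier_tall from where it was at the start of the episode above 0.02 m).
It also fails if it takes over 32 s, if anything falls off the work surface, if the arm or the gripper's body presses on something with over 40 N, if the wrist force passes 120 N, or if a joint passes its speed limit or range.

## Working session

There is one attempt and no reset: what is moved stays moved. The work goes in short steps, Python scripts to look and compute and a tool call to move; the robot and the scene stay as the last step left them, time stands still between calls to the robot, and variables do not carry over. Pictures are saved under pics/ and viewed, about 8 in all and at most 12, crops included, and the job is handed in when it is done.

Besides the shell and the picture viewer there is one more tool, called after ">>>" as name(argument=value, ...), one argument or row to a line, values as JSON. step_arm: Moves the arm, as the interface text tells. Its arguments: {"type":"object","properties":{"increments":{"type":"array"},"squeeze":{"type":"number"}},"required":["increments"]}

```bash
mkdir -p pics
cat > h.py <<'E'
import numpy as np, cv2
from station import manip
def w(p,pic): 
    E=np.array(pic["extrinsics"]); return E[:3,:3]@np.array(p)+E[:3,3]
def proj(P,pic):
    E=np.array(pic["extrinsics"]);K=np.array(pic["intrinsics"]);c=E[:3,:3].T@(np.array(P,float)-E[:3,3])
    u=K@np.array([c[0],-c[1],-c[2]]);return u[:2]/u[2]
def unproj(uv,z,pic):
    E=np.array(pic["extrinsics"]);K=np.array(pic["intrinsics"]);d=np.linalg.solve(K,[uv[0],uv[1],1]);d=E[:3,:3]@np.array([d[0],-d[1],-d[2]])
    o=E[:3,3];return o+d*(z-o[2])/d[2]
E
python3 - <<'E'
from h import *
s=manip.get_state();print(s["time"],s["eef_pos"],np.round(s["eef_rot"],3).tolist(),s["finger_gap"])
for n in("scene","top"):
    p=manip.camera(n);cv2.imwrite(f"pics/{n}0.png",p["image"]);print(n,p["extrinsics"][:3] if 0 else np.round(p["extrinsics"],3).tolist(),{k:0 for k in p})
    for t in("carrier_low","carrier_tall","gauge"):
        for d in manip.landmark_of(p,t):
            P=w(d["position"],p);print(t,round(d["confidence"],2),np.round(P,4),np.round(proj(P,p)))
        for d in manip.silhouettes(p,t):
            m=d["mask"];y,x=np.nonzero(m);print(' mask',t,round(d["confidence"],2),len(x),x.min(),x.max(),y.min(),y.max())
E
```

```text
0.0 [0.28582703 0.61071846 0.23739742] [[-0.001, -0.906, 0.424], [-0.002, 0.424, 0.906], [-1.0, 0.0, -0.002]] 1.0024552167078207
scene [[-0.46, 0.645, -0.61, -0.027], [-0.888, -0.326, 0.325, -0.084], [0.011, 0.691, 0.723, 0.668], [0.0, 0.0, 0.0, 1.0]] {'image': 0, 'intrinsics': 0, 'extrinsics': 0, 'shot': 0}
carrier_low 0.75 [ 0.5027 -0.2029 -0.0027] [242. 236.]
carrier_low 0.59 [ 5.326e-01 -4.927e-01 -1.000e-04] [359. 180.]
 mask carrier_low 0.9 1232 224 252 216 285
 mask carrier_low 0.65 1070 345 403 163 208
carrier_tall 0.85 [ 0.4245 -0.3242 -0.0009] [315. 241.]
gauge 0.84 [ 0.531  -0.3142  0.0027] [287. 206.]
 mask gauge 0.66 1051 248 325 185 217
top [[-0.013, 0.984, -0.176, 0.338], [-1.0, -0.01, 0.02, -0.331], [0.018, 0.176, 0.984, 0.895], [0.0, 0.0, 0.0, 1.0]] {'image': 0, 'intrinsics': 0, 'extrinsics': 0, 'shot': 0}
carrier_low 0.66 [ 0.5349 -0.4881 -0.0021] [393. 186.]
carrier_low 0.62 [ 0.5042 -0.1997 -0.0009] [246. 203.]
 mask carrier_low 0.96 1308 381 422 169 243
 mask carrier_low 0.72 1276 210 261 183 254
carrier_tall 0.73 [ 0.4193 -0.3162 -0.0031] [306. 246.]
 mask carrier_tall 0.63 1310 275 324 225 300
gauge 0.77 [ 0.533  -0.3135 -0.0006] [304. 188.]
 mask gauge 0.61 1152 267 342 157 219
```

View pics/top0.png

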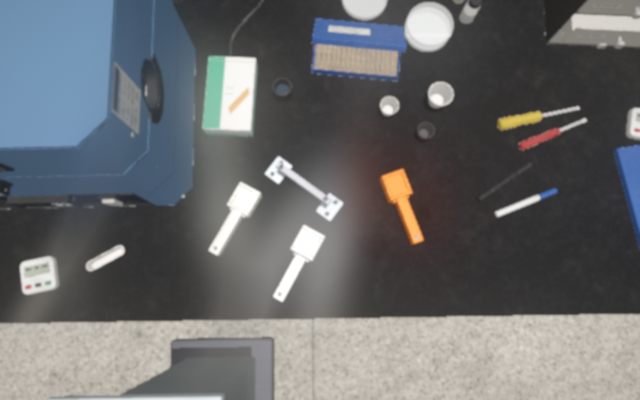

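View pics/scene0.png

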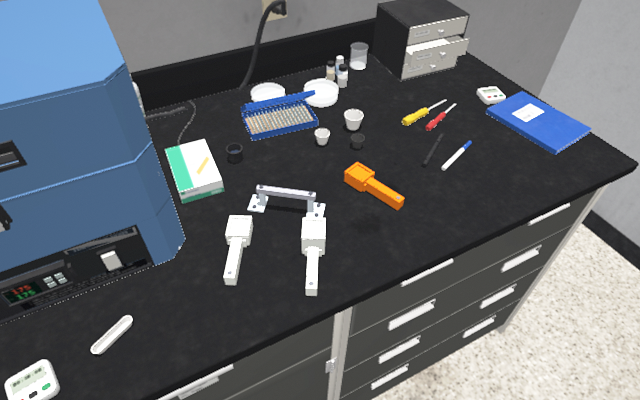

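The left white carrier (top image block at 246,203) looks lower. The right one (306,246) has the taller block, and the orange one is a decoy. The gauge is at about (304,188), and the furnace stands at the left. Next I fit the poses by silhouette.

```bash
cat > fit.py <<'E'
from h import *
from scipy.optimize import minimize
def boxes(kind):
    if kind=="gauge": return [(-.006,.006,-.045,.045,.040,.057)]
    H=.032 if kind=="low" else .052
    return [(-.025,.025,-.022,.022,0,H),(-.115,-.025,-.010,.010,0,.026)]
def pts(b,q):
    c,s=np.cos(q[2]),np.sin(q[2]);o=[]
    for x in b[:2]:
        for y in b[2:4]:
            for z in b[4:]: o.append([q[0]+c*x-s*y,q[1]+s*x+c*y,z])
    return o
def render(kind,q,pic,S=4):
    m=np.zeros((400*S,640*S),np.uint8)
    for b in boxes(kind):
        h=cv2.convexHull(np.array([proj(p,pic)for p in pts(b,q)],np.float32))
        cv2.fillConvexPoly(m,np.round((h+.5)*S*16-8).astype(np.int32),1,shift=4)
    return cv2.resize(m.astype(np.float32),(640,400),interpolation=cv2.INTER_AREA)
def fit(kind,q0,data):
    def cost(q): return sum(np.abs(render(kind,q,p)-m).sum()/m.sum() for p,m in data)
    best=None
    for da in(-.15,0,.15):
        q=np.array(q0)+[0,0,da]
        r=minimize(cost,q,method="Nelder-Mead",options=dict(initial_simplex=[q,q+[.006,0,0],q+[0,.006,0],q+[0,0,.1]],xatol=1e-4,fatol=1e-4))
        if best is None or r.fun<best.fun: best=r
    return best
def near(pic,target,P,tol=.05):
    c=[]
    for d in manip.silhouettes(pic,target):
        y,x=np.nonzero(d["mask"]);g=unproj((x.mean(),y.mean()),.015,pic);c.append((np.hypot(*(g[:2]-P[:2])),d["mask"]))
    c.sort(key=lambda t:t[0]);return c[0][1].astype(np.float32) if c and c[0][0]<tol else None
E
python3 - <<'E'
from fit import *
S=manip.camera("scene");T=manip.camera("top")
for n,P,a in(("low",(.503,-.201),-.55),("tall",(.422,-.32),-.55)):
    ms=[(p,n2,near(p,"carrier_"+n,np.array(P)-[.04,-.02] if 1 else P,.06)) for p,n2 in((S,"S"),(T,"T"))]
    d=[(p,m) for p,_,m in ms if m is not None];print(n,[x[1] for x in ms if x[2] is not None])
    for k in("low","tall"):
        for sub in (d,)+tuple([e] for e in d):
            r=fit(k,[*P,a],sub);print(n,"as",k,np.round(r.x,4),round(r.fun,3))
# furnace
for uv in((193,200),(195,75),(190,205),(0,208)):print(uv,np.round(unproj(uv,0,T),3))
for uv in((184,240),(150,270),(125,70)):print('S',uv,np.round(unproj(uv,0,S),3))
a=cv2.resize(T["image"][140:310,190:350],None,fx=4.0,fy=3.5*4/3.5,interpolation=2)[:600];b=cv2.resize(S["image"][170:300,210:350],None,fx=4,fy=4,interpolation=2)
cv2.imwrite("pics/c1.png",cv2.resize(a,(640,600)));cv2.imwrite("pics/c2.png",b)
E
```

```text
low ['S', 'T']
low as low [ 0.5066 -0.2005 -0.5083] 0.155
low as low [ 0.5031 -0.1992 -0.5051] 0.059
low as low [ 0.5074 -0.201  -0.5149] 0.054
low as tall [ 0.5047 -0.2005 -0.5183] 0.349
low as tall [ 0.502  -0.1989 -0.5083] 0.218
low as tall [ 0.5057 -0.2006 -0.5187] 0.104
tall []
tall as low [ 0.422 -0.32  -0.7  ] 0.0
tall as tall [ 0.422 -0.32  -0.7  ] 0.0
(193, 200) [ 0.51  -0.098  0.   ]
(195, 75) [ 0.769 -0.093  0.   ]
(190, 205) [ 0.5   -0.093  0.   ]
(0, 208) [0.498 0.269 0.   ]
S (184, 240) [ 0.543 -0.097  0.   ]
S (150, 270) [ 0.503 -0.022  0.   ]
S (125, 70) [ 1.25  -0.112  0.   ]
```

View pics/c1.png

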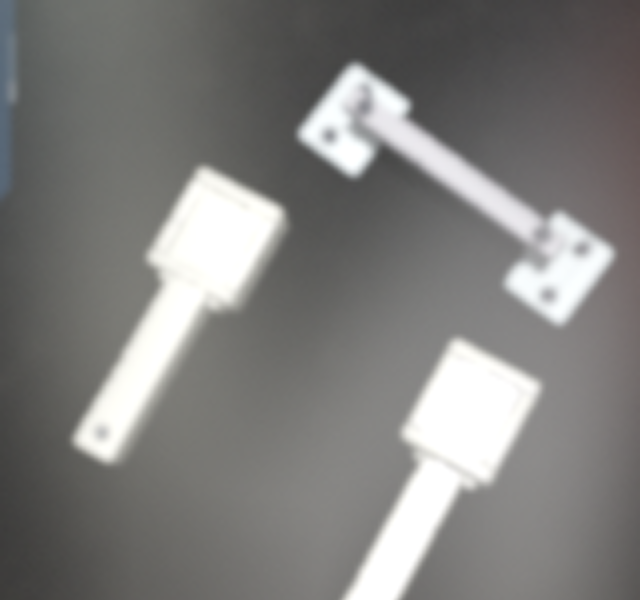

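View pics/c2.png

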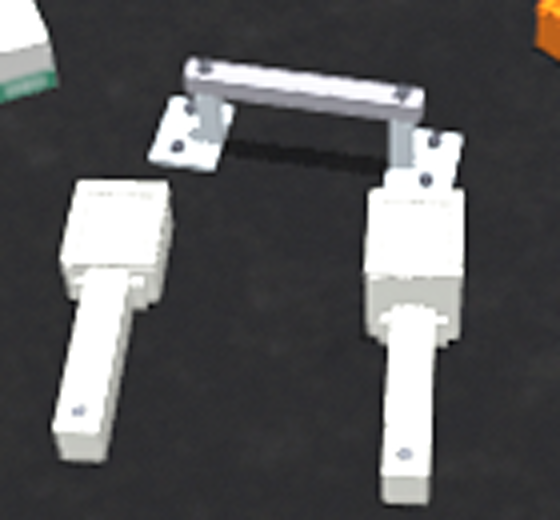

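The crops confirm that the left carrier's block is the low one and the right's is tall. In c1 the feet centres are at about (354,120) and (560,268), and the bar bolts at (362,97) and (543,238). In c2 the bar-top ends are at about (206,67) and (402,94), at the bolts.

Run:
```python
from fit import *
S=manip.camera("scene");T=manip.camera("top")
c1=lambda x,y:(189.6+x/4,139.6+y/4)
c2=lambda x,y:(209.6+x/4,169.6+y/4)
def pr(n,a,b):
    d=a-b; print(n,np.round((a+b)/2,4),'len',round(np.hypot(*d[:2]),4),'yaw',round(np.arctan2(-d[0],d[1]),4))
pr("T feet",unproj(c1(354,120),.003,T),unproj(c1(560,268),.003,T))
pr("T bolts",unproj(c1(362,97),.058,T),unproj(c1(543,238),.058,T))
pr("S bolts",unproj(c2(206,67),.058,S),unproj(c2(402,94),.058,S))
for p in(S,T):
    for t in("gauge","carrier_tall"):
        for d in manip.landmark_of(p,t)[:2]: print(t,d["confidence"],np.round(w(d["position"],p),4))
# tall/low fits from white threshold
for n,p in(("S",S),("T",T)):
    g=p["image"].min(2)
    for k,P in(("low",(.505,-.2,-.51)),("tall",(.422,-.318,-.51))):
        roi=cv2.dilate(render(k,P,p),np.ones((9,9)))>0
        m=((g>150)&roi).astype(np.float32)
        r=fit(k,list(P),[(p,m)]);print(n,k,np.round(r.x,4),round(r.fun,3))
```

```text
T feet [ 0.5314 -0.3127  0.003 ] len 0.1245 yaw -0.6419
T bolts [ 0.5319 -0.3119  0.058 ] len 0.1061 yaw -0.6817
S bolts [ 0.5264 -0.3104  0.058 ] len 0.1006 yaw -0.6561
gauge 0.95 [ 0.533  -0.3128  0.0008]
carrier_tall 0.8 [ 0.4241 -0.3215 -0.0023]
gauge 0.79 [ 5.350e-01 -3.104e-01 -4.000e-04]
carrier_tall 0.71 [ 0.4185 -0.3176 -0.0056]
S low [ 0.5066 -0.1993 -0.5087] 0.057
S tall [ 0.4214 -0.3195 -0.51  ] 0.093
T low [ 0.508  -0.1987 -0.5077] 0.056
T tall [ 0.4226 -0.3192 -0.5051] 0.115
```

Run:
```python
from h import *
S=manip.camera("scene")["image"];T=manip.camera("top")["image"]
a=cv2.resize(S[130:330,60:260],(560,560),interpolation=2)
b=cv2.resize(T[150:230,100:220],None,fx=2*1.9,fy=2*1.9,interpolation=2)
cv2.imwrite("pics/c3.png",a)
```

```text
(no output)
```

View pics/c3.png

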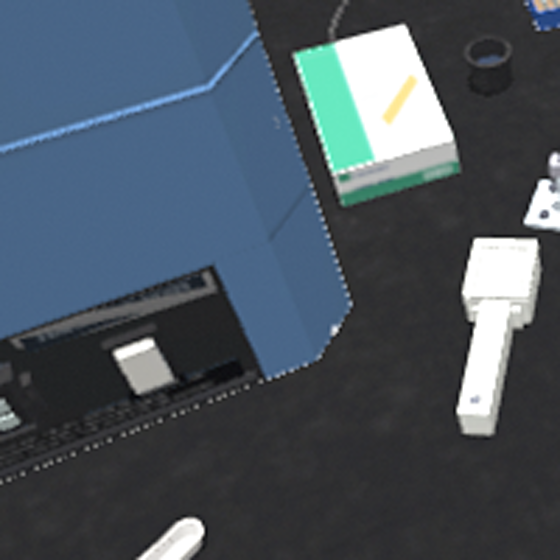

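>>> step_arm(
  increments=[
    {"ty": -3.06, "tz": -4.21, "hand": 65},
    {"ty": -3.06, "tz": -4.21},
    {"ty": -3.06, "tz": -4.21},
    {"ty": -3.06, "tz": -4.21},
    {"ty": -3.06, "tz": -4.21},
    {"ty": -3.06, "tz": -4.21},
    {"ty": -3.06, "tz": -4.21},
    {"ty": -3.06, "tz": -4.21},
    {"ty": -3.06, "tz": -4.21},
    {"ty": -3.06, "tz": -4.21},
    {"ty": -2.32, "tz": -3.54, "tx": 1.4},
    {"ty": -2.32, "tz": -3.54, "tx": 1.5},
    {"ty": -2.32, "tz": -3.54, "tx": 1.5},
    {"ty": -2.32, "tz": -3.54, "tx": 1.5},
    {"ty": -2.32, "tz": -3.54, "tx": 1.5},
    {"ty": -2.32, "tz": -3.54, "tx": 1.5},
    {"yaw": 4.1},
    {},
  ],
)

```text
schema error: expected keys tx, ty, tz, yaw, hand
```

All keys are needed in each row.

>>> step_arm(
  increments=[
    {"tx": 0, "ty": -3.06, "tz": -4.21, "yaw": 0, "hand": 65},
    {"tx": 0, "ty": -3.06, "tz": -4.21, "yaw": 0, "hand": 65},
    {"tx": 0, "ty": -3.06, "tz": -4.21, "yaw": 0, "hand": 65},
    {"tx": 0, "ty": -3.06, "tz": -4.21, "yaw": 0, "hand": 65},
    {"tx": 0, "ty": -3.06, "tz": -4.21, "yaw": 0, "hand": 65},
    {"tx": 0, "ty": -3.06, "tz": -4.21, "yaw": 0, "hand": 65},
    {"tx": 0, "ty": -3.06, "tz": -4.21, "yaw": 0, "hand": 65},
    {"tx": 0, "ty": -3.06, "tz": -4.21, "yaw": 0, "hand": 65},
    {"tx": 0, "ty": -3.06, "tz": -4.21, "yaw": 0, "hand": 65},
    {"tx": 0, "ty": -3.06, "tz": -4.21, "yaw": 0, "hand": 65},
    {"tx": 1.4, "ty": -2.32, "tz": -3.54, "yaw": 0, "hand": 65},
    {"tx": 1.5, "ty": -2.32, "tz": -3.54, "yaw": 0, "hand": 65},
    {"tx": 1.5, "ty": -2.32, "tz": -3.54, "yaw": 0, "hand": 65},
    {"tx": 1.5, "ty": -2.32, "tz": -3.54, "yaw": 0, "hand": 65},
    {"tx": 1.5, "ty": -2.32, "tz": -3.54, "yaw": 0, "hand": 65},
    {"tx": 1.5, "ty": -2.32, "tz": -3.54, "yaw": 0, "hand": 65},
    {"tx": 0, "ty": 0, "tz": 0, "yaw": 4.1, "hand": 65},
    {"tx": 0, "ty": 0, "tz": 0, "yaw": 0, "hand": 65},
  ],
)

```text
time: 3.65
eef_pos: [0.4207, -0.1515, 0.1496]
eef_rot: [[-0.0, -0.873, 0.488], [0.0, 0.488, 0.873], [-1.0, 0.0, 0.0]]
force: [-0.2, 0.5, 0.1]
finger_gap: 0.652
```

>>> step_arm(
  increments=[
    {"tx": 3, "ty": 0, "tz": 0, "yaw": 0, "hand": 65},
    {"tx": 3, "ty": 0, "tz": 0, "yaw": 0, "hand": 65},
    {"tx": 3, "ty": 0, "tz": 0, "yaw": 0, "hand": 65},
    {"tx": 2.5, "ty": 0, "tz": 0, "yaw": 0, "hand": 65},
    {"tx": 1.5, "ty": 0, "tz": 0, "yaw": 0, "hand": 65},
    {"tx": 1, "ty": 0, "tz": 0, "yaw": 0, "hand": 65},
    {"tx": 0.5, "ty": 0, "tz": 0, "yaw": 0, "hand": 65},
    {"tx": 0, "ty": 0, "tz": 0, "yaw": 0, "hand": 65},
  ],
)

```text
time: 4.65
eef_pos: [0.4211, -0.1511, 0.0049]
eef_rot: [[0.0, -0.873, 0.487], [-0.0, 0.487, 0.873], [-1.0, -0.0, 0.0]]
force: [-0.4, 0.3, -0.3]
finger_gap: 0.647
```

Run:
```python
from h import *
s=manip.get_state();print(s["time"],s["eef_pos"],s["force"])
for n in("scene","top"):
    p=manip.camera(n);im=p["image"]
    if n=="scene":
        cv2.imwrite("pics/g1.png",cv2.resize(im[150:310,180:380],(750,600),interpolation=2))
```

```text
4.65 [ 0.42111684 -0.15113667  0.0049156 ] [-0.41990784  0.29980131 -0.25553958]
```

View pics/g1.png

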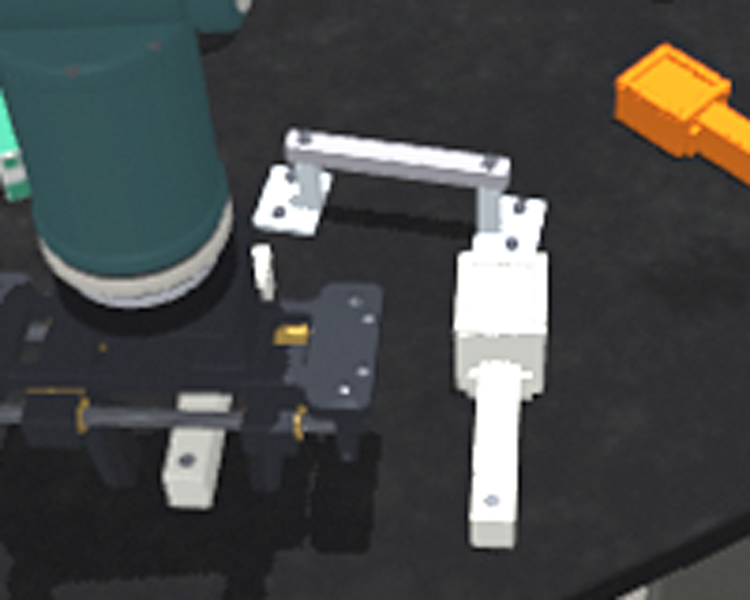

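The fingers straddle the stem (at 195,450 in the crop), well clear. I'll close.

>>> step_arm(
  increments=[
    {"tx": 0, "ty": 0, "tz": 0, "yaw": 0, "hand": 15},
    {"tx": 0, "ty": 0, "tz": 0, "yaw": 0, "hand": 15},
    {"tx": 0, "ty": 0, "tz": 0, "yaw": 0, "hand": 15},
    {"tx": 0, "ty": 0, "tz": 0, "yaw": 0, "hand": 15},
    {"tx": 0, "ty": 0, "tz": 0, "yaw": 0, "hand": 15},
    {"tx": 0, "ty": 0, "tz": 0, "yaw": 0, "hand": 15},
  ],
  squeeze=20,
)

```text
time: 5.5
eef_pos: [0.4209, -0.1511, 0.0048]
eef_rot: [[0.0, -0.873, 0.488], [-0.0, 0.488, 0.873], [-1.0, -0.0, -0.0]]
force: [0.1, 0.4, 1.4]
finger_gap: 0.224
```

>>> step_arm(
  increments=[
    {"tx": 0, "ty": 0.1, "tz": -0.5, "yaw": 0, "hand": 15},
    {"tx": 0, "ty": 0.15, "tz": -1.0, "yaw": 0, "hand": 15},
    {"tx": 0, "ty": 0.15, "tz": -1.0, "yaw": 0, "hand": 15},
    {"tx": 0, "ty": 0.15, "tz": -1.0, "yaw": 0, "hand": 15},
    {"tx": 0, "ty": 0.15, "tz": -1.0, "yaw": 0, "hand": 15},
    {"tx": 0, "ty": 0.15, "tz": -0.8, "yaw": 0, "hand": 15},
    {"tx": 0, "ty": 0.05, "tz": -0.5, "yaw": 0, "hand": 15},
    {"tx": 0, "ty": 0, "tz": 0, "yaw": 2, "hand": 15},
    {"tx": 0, "ty": 0, "tz": 0, "yaw": 2.6, "hand": 15},
    {"tx": 0, "ty": 0, "tz": 0, "yaw": 2.5, "hand": 15},
    {"tx": 0, "ty": 0, "tz": 0, "yaw": 1.5, "hand": 15},
    {"tx": 0, "ty": 0, "tz": 0, "yaw": 0, "hand": 15},
    {"tx": 0, "ty": 0, "tz": 0, "yaw": 0, "hand": 15},
  ],
)

```text
time: 7.12
eef_pos: [0.3849, -0.1973, 0.0048]
eef_rot: [[0.0, -0.79, 0.613], [-0.0, 0.613, 0.79], [-1.0, -0.0, 0.0]]
force: [0.6, 2.4, 1.5]
finger_gap: 0.226
```

Run:
```python
from h import *
p=manip.camera("scene");cv2.imwrite("pics/g2s.png",cv2.resize(p["image"][140:310,180:400],(776,600),interpolation=2))
p=manip.camera("top");cv2.imwrite("pics/g2t.png",cv2.resize(p["image"][130:310,190:390],(666,600),interpolation=2))
```

```text
(no output)
```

View pics/g2s.png

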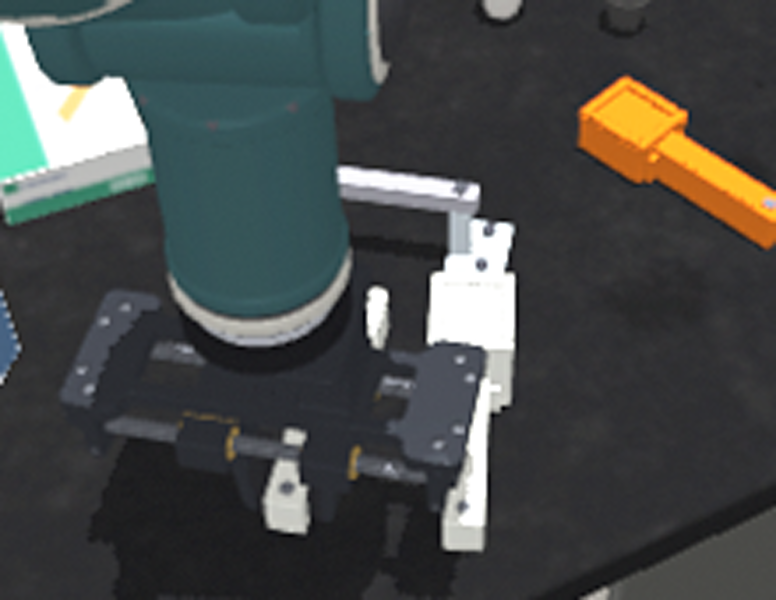

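View pics/g2t.png

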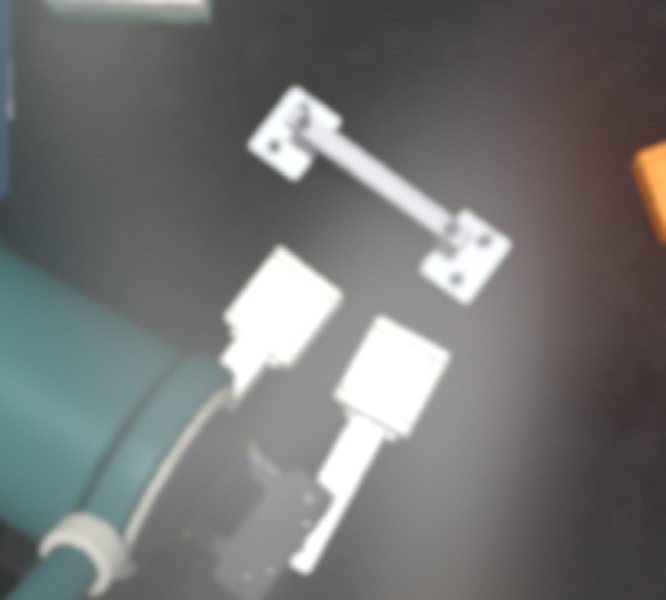

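The block is at (283,305) in the top crop and heads for the middle of the gap between the feet at (295,133) and (467,256). The tall carrier is untouched. Next I measure the block relative to the gauge.

Run:
```python
import fit as F
from fit import *
p=manip.camera("top");g=p["image"].min(2)
s=manip.get_state();print(s["time"])
F.boxes=lambda k:[(-.025,.025,-.022,.022,0,.032 if k=="low" else .052)]
for k,P in(("low",(.4623,-.2574,-.66)),("tall",(.422,-.319,-.508))):
    roi=cv2.dilate(render(k,P,p),np.ones((5,5)))>0
    lab=(g>150)&roi
    r=fit(k,list(P),[(p,lab.astype(np.float32))]);print(k,np.round(r.x,4),round(r.fun,3))
    if k=="low":q=r.x
# gauge: minAreaRect/centroids of the feet from threshold, and bar line
m=((g>120)).astype(np.uint8)
roi=np.zeros_like(m);roi[150:225,262:348]=1
n,l,st,c=cv2.connectedComponentsWithStats(m*roi)
for i in range(1,n):
    if st[i,4]>50:
        y,x=np.nonzero(l==i);print(st[i],c[i],cv2.minAreaRect(np.c_[x,y].astype(np.float32)))
c1=lambda x,y:(189.65+x/3.33,129.65+y/3.333)
a,b=unproj(c1(295,133),.004,p),unproj(c1(467,256),.004,p);G=(a+b)[:2]/2;d=a-b
yaw=np.arctan2(-d[0],d[1]);print("G",G,yaw,np.hypot(*d[:2]))
for ya in(yaw,-.66,-.68):
    ex=np.array([np.cos(ya),np.sin(ya)]);ey=np.array([-ex[1],ex[0]]);e=q[:2]-G;print(ya,"rel",e@ex,e@ey,q[2]-ya)
```

```text
7.275
low [ 0.4624 -0.2584 -0.6306] 0.15
tall [ 0.4218 -0.3186 -0.6062] 0.201
[ 262  156   84   69 2882] [302.84281749 200.77064539] ((303.4999694824219, 189.99996948242188), (82.99998474121094, 67.99998474121094), -0.0)
G [ 0.53137447 -0.31308909] -0.6392645782869204 0.12447029778299183
-0.6392645782869204 rel -0.08796952806748574 0.0027464557642124664 0.008647649692015036
-0.66 rel -0.0880075619941338 0.0009219108035115547 0.029383071405094663
-0.68 rel -0.08800839805532465 -0.000838307471316688 0.04938307140509468
```

>>> step_arm(
  increments=[
    {"tx": 0, "ty": -0.5, "tz": 0, "yaw": 0, "hand": 15},
    {"tx": 0, "ty": -1.0, "tz": 0, "yaw": 0, "hand": 15},
    {"tx": 0, "ty": -1.0, "tz": 0, "yaw": 0, "hand": 15},
    {"tx": 0, "ty": -1.0, "tz": 0, "yaw": 0, "hand": 15},
    {"tx": 0, "ty": -1.0, "tz": 0, "yaw": 0, "hand": 15},
    {"tx": 0, "ty": -0.5, "tz": 0, "yaw": 0, "hand": 15},
    {"tx": 0, "ty": 0, "tz": 0, "yaw": 0, "hand": 15},
  ],
)

```text
time: 8.15
eef_pos: [0.4235, -0.2277, 0.0046]
eef_rot: [[-0.002, -0.79, 0.613], [0.001, 0.613, 0.79], [-1.0, 0.002, -0.001]]
force: [-2.1, 1.7, 5.2]
finger_gap: 0.226
```

Run:
```python
from h import *
p=manip.camera("top");cv2.imwrite("pics/g3t.png",cv2.resize(p["image"][130:310,190:390],(666,600),interpolation=2))
```

```text
(no output)
```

View pics/g3t.png

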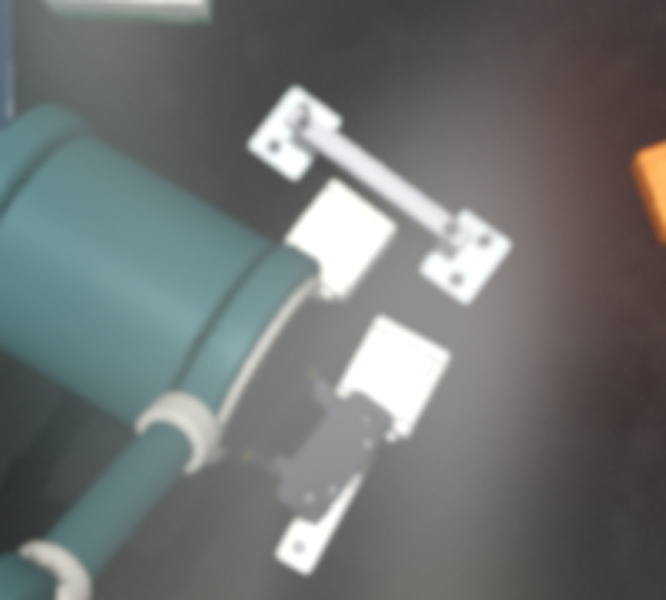

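The block (341,240) is entering centrally, allowing for parallax, and forces are low. I continue through the gauge.

>>> step_arm(
  increments=[
    {"tx": 0, "ty": -0.5, "tz": 0, "yaw": 0, "hand": 15},
    {"tx": 0, "ty": -0.9, "tz": 0, "yaw": 0, "hand": 15},
    {"tx": 0, "ty": -0.9, "tz": 0, "yaw": 0, "hand": 15},
    {"tx": 0, "ty": -0.9, "tz": 0, "yaw": 0, "hand": 15},
    {"tx": 0, "ty": -0.9, "tz": 0, "yaw": 0, "hand": 15},
    {"tx": 0, "ty": -0.9, "tz": 0, "yaw": 0, "hand": 15},
    {"tx": 0, "ty": -0.9, "tz": 0, "yaw": 0, "hand": 15},
    {"tx": 0, "ty": -0.9, "tz": 0, "yaw": 0, "hand": 15},
    {"tx": 0, "ty": -0.9, "tz": 0, "yaw": 0, "hand": 15},
    {"tx": 0, "ty": -0.8, "tz": 0, "yaw": 0, "hand": 15},
    {"tx": 0, "ty": -0.4, "tz": 0, "yaw": 0, "hand": 15},
    {"tx": 0, "ty": 0, "tz": 0, "yaw": 0, "hand": 15},
  ],
)

```text
time: 9.7
eef_pos: [0.4937, -0.2821, 0.0046]
eef_rot: [[-0.002, -0.79, 0.613], [0.001, 0.613, 0.79], [-1.0, 0.003, -0.001]]
force: [-2.4, 2.2, 6.4]
finger_gap: 0.227
```

Run:
```python
from h import *
p=manip.camera("top");cv2.imwrite("pics/g4t.png",cv2.resize(p["image"][130:310,190:390],(666,600),interpolation=2))
for n in ("top","scene"):
    p=manip.camera(n)
    for d in manip.landmark_of(p,"carrier_low"):
        e=w(d["position"],p)[:2]-[.532,-.3125];print(n,d["confidence"],e@[.795,-.605],e@[.605,.795])
```

```text
top 0.75 0.11114023006301714 -0.13694836973953955
top 0.4 0.048662145898686435 -0.0015936392328731925
scene 0.9 0.10489912150434107 -0.14215489175368362
scene 0.61 0.045370808090259604 -0.003711330658287904
```

View pics/g4t.png

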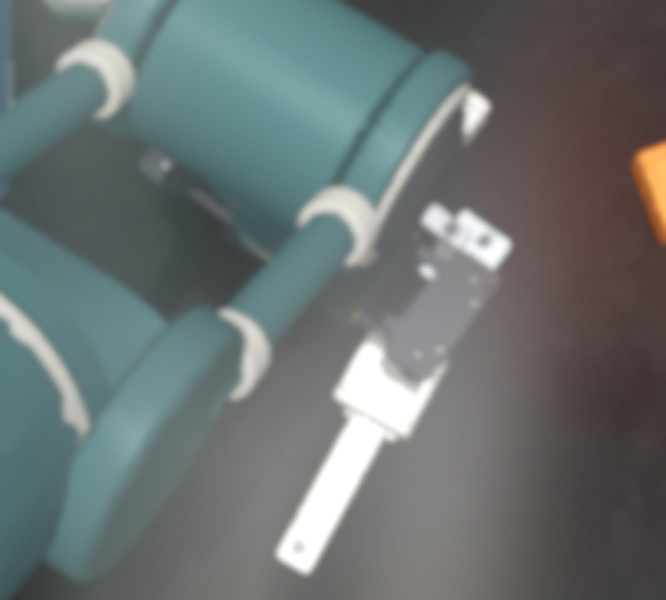

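The block is at about +47 mm and centred. The 0.75 and 0.9 hits are the orange decoy. I release with a small opening and rise straight up.

>>> step_arm(
  increments=[
    {"tx": 0, "ty": 0, "tz": 0, "yaw": 0, "hand": 34},
    {"tx": 0, "ty": 0, "tz": 0, "yaw": 0, "hand": 34},
    {"tx": 0, "ty": 0, "tz": 0, "yaw": 0, "hand": 34},
    {"tx": 0, "ty": 0, "tz": 0, "yaw": 0, "hand": 34},
    {"tx": -0.3, "ty": 0, "tz": 0, "yaw": 0, "hand": 34},
    {"tx": -0.7, "ty": 0, "tz": 0, "yaw": 0, "hand": 34},
    {"tx": -1.5, "ty": 0, "tz": 0, "yaw": 0, "hand": 34},
    {"tx": -2.5, "ty": 0, "tz": 0, "yaw": 0, "hand": 34},
    {"tx": -3, "ty": 0, "tz": 0, "yaw": 0, "hand": 34},
    {"tx": -3, "ty": 0, "tz": 0, "yaw": 0, "hand": 34},
    {"tx": -3, "ty": 0, "tz": 0, "yaw": 0, "hand": 34},
    {"tx": 0, "ty": 3, "tz": 0, "yaw": 0, "hand": 34},
    {"tx": 0, "ty": 4, "tz": 0, "yaw": 0, "hand": 34},
    {"tx": 0, "ty": 4, "tz": 0, "yaw": 0, "hand": 34},
    {"tx": 0, "ty": 0, "tz": 0, "yaw": 0, "hand": 34},
  ],
)

```text
time: 11.82
eef_pos: [0.4057, -0.2136, 0.1452]
eef_rot: [[-0.0, -0.791, 0.612], [0.0, 0.612, 0.791], [-1.0, 0.0, -0.0]]
force: [0.7, -0.0, 0.1]
finger_gap: 0.339
```

Run:
```python
from h import *
for n in ("top","scene"):
    p=manip.camera(n)
    for t in("carrier_low","carrier_tall"):
      for d in manip.landmark_of(p,t):
        P=w(d["position"],p);e=P[:2]-[.532,-.3125];print(n,t,round(d["confidence"],2),np.round(P,4),e@[.795,-.605],e@[.605,.795])
    if n=="top":cv2.imwrite("pics/g5t.png",cv2.resize(p["image"][130:310,190:390],(666,600),interpolation=2))
s=manip.get_state();print(s["time"],s["eef_pos"],s["force"],s["finger_gap"])
```

```text
top carrier_low 0.76 [ 0.5331 -0.4896 -0.002 ] 0.10803194963041131 -0.14010536172864718
top carrier_low 0.62 [ 0.5681 -0.3414  0.0014] 0.04622150992159066 -0.001166034566632121
top carrier_tall 0.56 [ 0.419  -0.3179 -0.0039] -0.08655240663899363 -0.0726235632678474
scene carrier_low 0.88 [ 0.5291 -0.488   0.0007] 0.10390364130202782 -0.14130828196412323
scene carrier_low 0.82 [ 0.5677 -0.3435 -0.0033] 0.047142281459851595 -0.003090385063655777
scene carrier_tall 0.71 [ 0.4209 -0.3234 -0.0025] -0.08172752960704219 -0.07589603803809654
12.125 [ 0.40868658 -0.21584182  0.14529107] [ 0.37857977  0.63674903 -0.90833449] 0.3394746127838535
```

View pics/g5t.png

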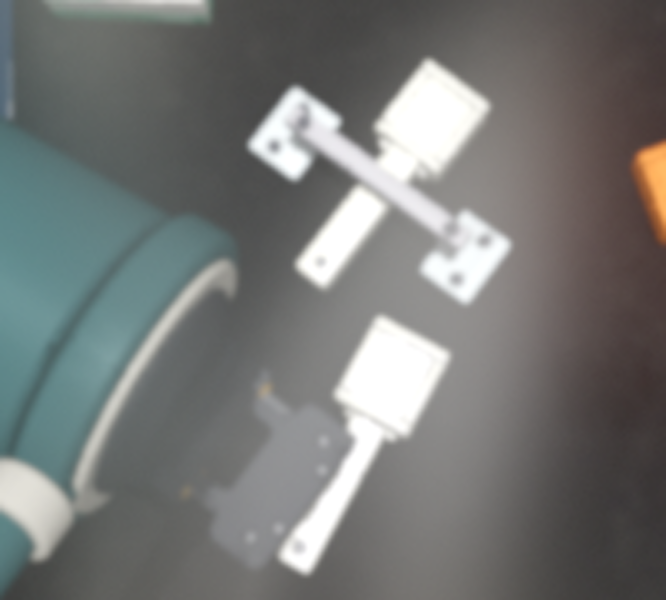

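The block (433,118) is fully past the bar, the stem lies under it, the tall carrier hasn't moved, and the gripper is clear. I'll hand the job in.

```bash
python3 -c "
from station import manip
print(manip.close_job())"
```

```text
the job is handed in; nothing more can be done
None
```

The job is done and handed in at about 12 s. I pinched the lower (left) white carrier near the end of its stem and turned it into line with the gauge. Then I slid it flat and straight under the bar, let go, and lifted the gripper clear.

**Final position:** both cameras put the low block's centre about 46–47 mm beyond the bar and 1–3 mm off the centre line. The last top picture shows only the stem under the bar.

**Taller carrier:** it measures within about 5 mm of where it started, which is about the detector's own error.

**Forces:** the sampled wrist force components stayed below 7 N, with no sign of a bump on the gauge. I had no direct reading of the contact force between the carrier and the gauge.

**Disagreements:**
- The network also reported the orange look-alike as carrier_low, usually with the higher confidence. I told it apart by its position.
- Different methods put the gauge's yaw anywhere from -0.64 to -0.68 rad. I used -0.66.

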